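# Park the organ tray just short of the tight spot

### The job

The metal organ tray binds at a tight spot somewhere to the left on its rails. Slide it left by its upright grip until you clearly feel it tighten (about 5 N over the normal drag), without forcing it, then back it off about 15 mm to stand just clear of where the binding starts, and swing the chrome cam lever fully over against its stop, along the tray's front edge, to lock it there. Let go, and leave the other models where they are.

Things in the scene. Friction and masses are not known exactly. Their poses are not given: they have to be found in the camera images.
- board: Flat melamine shelf board, 360 mm (its x) by 620 mm (its y), 18 mm thick, lying on the table; carries two aluminium rails along its y, with a grey end block 288 mm to each side. Origin: centre of its underside. Its +y is 'left' as seen from the robot's side, its -x side faces the robot.
- tray (a joint): Travel in m of the metal organ tray along the board's +y (left); 0 at its right-hand end, 0.28 at its left-hand end. It runs level on the rails with a steady drag of about 4 N. Somewhere between 0.11 and 0.22, not visible and different each time, a tight spot begins: from there the resistance rises by about 1.5 N per mm on top of the steady drag, and springs back when eased. More than 18 N on top of the drag counts as forcing it. The tray carries fixed organ casts.
- tray_grip (a point): Point in the upright steel grip of the tray, 18 mm below its top. The grip is a flat block standing on the tray's front flange, 14 mm thick along the board's y (pinch it across this), 36 mm along the board's x, 66 mm tall. Axes as the board's. Flange top 48 mm below this point.
- lever (a joint): Angle in rad of the chrome cam lever on the tray's front flange: near 0 open, pointing away from the tray towards the robot (board -x); grows anticlockwise seen from above to 1.57, locked, lying along the tray's front edge pointing right (board -y). It stays where it is left; about 1 N at its post turns it, up to about 6 N near the end, where it clamps the tray to the rail.
- lever_pivot (a point): Point on the lever's upright turning axis, in its 30 mm round hub, 110 mm right (board -y) of the grip. Travels with the tray, axes as the board's.
- lever_post (a point): Point in the upright round post at the lever's free end, 22 mm below the top of the post, 32 mm above the lever arm; post 16 mm across, standing 54 mm above the arm, its axis 65 mm from the pivot axis.
- tongue: Bystander, to be left alone: pink tongue model on a white plate, 50 x 80 mm, 46 mm high. Origin: centre of its underside.
- larynx: Bystander, to be left alone: frosted larynx model, round foot 48 mm, 80 mm high. Origin: centre of its underside.
- kneecap: Bystander, to be left alone: smooth ivory kneecap, 44 mm across, 20 mm high. Origin: centre of its underside.
- vertebra: Bystander, to be left alone: ivory vertebra, about 45 x 72 mm, 22 mm high. Origin: centre of its underside.
- molar: Bystander, to be left alone: molar model on a 40 mm square foot, 58 mm high. Origin: centre of its underside.
- pelvis: Bystander, to be left alone: pelvis half on a white 100 x 70 mm foot, 125 mm high. Origin: centre of its underside.
- jar: Bystander, to be left alone: jar with a cap, 60 mm across, 90 mm high. Origin: centre of its underside.

How it is judged:
On the way, in this order (a step that is already met when the one before it is completed fails the run):
1. the tray has been slid left into the tight spot, at least 2.5 N over the normal drag (contact force between tray_nose and pinch_pad above 2.5 N), for 0.02 s.
2. the tray stands still, backed off 3 to 30 mm from where the binding starts, with the lever still open (y of pinch_mark in the frame of tray_grip between 0.043 and 0.07 m and contact force between tray_nose and pinch_pad below 0.5 N and velocity of joint tray between -0.01 and 0.01 m/s and value of joint lever below 0.8 rad), for 0.2 s.
3. the lever is swung over (value of joint lever above 1.35 rad), for 0.2 s.
At the end, for the whole second after the job is handed in: The tray rests 3 to 30 mm to the right of where the binding starts, free of it, and the lever is locked (above 1.35 rad of 1.57) (y of pinch_mark in the frame of tray_grip between 0.043 and 0.07 m and contact force between tray_nose and pinch_pad below 0.5 N and velocity of joint tray between -0.01 and 0.01 m/s and value of joint lever above 1.35 rad); the robot touches nothing.
It fails at once if the tray is forced: more than 18 N over the drag at the tight spot (contact force between tray_nose and pinch_pad above 18 N).
It fails at once if another model or the jar is moved by more than 15 mm or tipped (distance of any of tongue, larynx, kneecap, vertebra, molar, pelvis, jar from where it was at the start of the episode above 0.015 m or angle between any of tongue, larynx, kneecap, vertebra, molar, pelvis, jar's own z axis and vertical above 0.3 rad).
It also fails if it takes over 64 s, if anything falls off the work surface, if the arm or the gripper's body presses on something with over 40 N, if the wrist force passes 120 N, or if a joint passes its speed limit or range.

### The arm

A 7-joint arm with a two-finger parallel gripper is mounted at the origin on the work surface. World frame = base frame: x ahead of the robot, y to its left, z up, the work surface at z = 0. Lengths are in m, angles in rad, forces in N, time in s.
With the tool pointing down it reaches from about 0.4 to 0.85 m from the base axis. Payload 10.4 kg.
Tool frame: the origin (TCP) lies midway between the tips of the shut fingers; the grasp point (between the pads) lies 19 mm behind it; z points along the fingers, y is the line along which they close (so a half turn about z gives the same grasp; the last joint's range is limited). The gripper opens to 87 mm and grips with 3 to 60 N. Pads are 19 mm wide; open, the fingers measure 117 mm over their backs; the gripper's body (75 mm by 190 mm) begins 51 mm behind the grasp point.
Start: joints at [-1.368, 0.332, -0.065, 1.46, 0.022, 1.35, -0.088], TCP at [0.14, 0.609, 0.196] pointing down, gripper open.
Joint ranges: [-2.6, 2.6], [-0.5, 2.12], [-1.47, 1.34], [0.16, 2.42], [-1.27, 4.41], [0.06, 2.06], [-2.6, 2.6]. Speed limits (rad/s): [2.22, 2.22, 2.79, 2.79, 3.14, 3.14, 3.14].

### API

Orientations are given as a unit quaternion [x, y, z, w].
In Python, from bench import r gives the robot as it stands.
- The arm moves only by the tool carry_out, never from a script. Its argument "steps" is a list that holds one entry, the list of rows, each a list of 6 numbers: the shift along the tool's x, y, z in cm, then the turn, a rotation vector about the tool's x, y, z in rad. In form: [[[dx, dy, dz, wx, wy, wz], ...]]. A call has 1 to 20 rows; each row is the pose to reach, as a shift and turn from the pose commanded when the call began, along the tool's axes at that moment; what a row does not reach only later rows make up. A row lasts 1/12 s, in which the tool goes at most 41.7 mm and 7.16 degrees, less where a joint would pass 70% of its speed; a pose out of reach is approached as far as the arm can. A call with a gripper value outside its range is refused whole. "hand" is the closure, from -1 (fully open) to 1 (shut), set as the call begins (left out, the last holds). The fingers move at their own pace and stop on an object; "squeeze" is the grip in N (left out, the last holds). Time passes only in rows, so rows that repeat a pose let the fingers close. It gives the time, the measured TCP pose, the force, the opening and the grip force at its end, in the units of the state.
- r.read_state(): the state, without advancing time (a new reading comes with each control period).
- r.camera(name): name is "scene" or "side" or "wrist"; returns the picture (400x640x3 uint8, red, green, blue); there is no depth.
- r.camera_params(name): a dict with "fx", "fy", "cx", "cy" (pixels), "view" (4x4, takes a point from world to camera coordinates). Camera axes: x right, y up, looking along -z (the intrinsics and any distortion apply to the point x, -y, -z); pixel columns grow to the right and rows downward; lengths in m; the calibration is good to about 2 mm. A picture is of the moment at which its call begins: read the wrist's pose just before it. camera_params takes no time and is no camera call; for the wrist camera it gives the pose at the moment of the call.
- r.close_job(): hands the job in; it is judged then, once.
The state is a dict: "time": time; "joint_positions": joint angles; "joint_vel": joint speeds; "joint_torque": joint torques, N m; "ee_pos": TCP position; "eef_rot": TCP orientation; "ft_force": force on the tool from outside, world axes, zero at the start; "torque": the same for the moment, N m; "width": finger opening in m; "grip_force": force on a finger pad.
Only numpy, scipy, OpenCV 4.12 (cv2) and the standard library are available. Lean on these libraries where they do the work, as an engineer would, in place of code of your own. Each camera call takes 0.05 s, during which the arm holds its last target. There are 200 camera calls.

## Working session

There is one attempt and no reset: what is moved stays moved. The work goes in short steps, Python scripts to look and compute and a tool call to move; the robot and the scene stay as the last step left them, time stands still between calls to the robot, and variables do not carry over. Pictures are saved under pics/ and viewed, at most 10 in all, crops included, and the job is handed in when it is done.

Besides the shell and the picture viewer there is one more tool, called after "Call:" as a command line: name --argument value ..., lists and objects as JSON in quotes. carry_out: Moves the arm, as the interface text tells. Its arguments: {"type":"object","properties":{"steps":{"type":"array","items":{"type":"array","items":{"type":"array","items":{"type":"number"}}}},"hand":{"type":"number"},"squeeze":{"type":"number"}},"required":["steps"]}

```bash
mkdir -p pics; ls; python3 - <<'E'
from bench import r
import cv2,numpy as np
s=r.read_state();print({k:np.round(v,3).tolist() for k,v in s.items()})
for n in ("scene","side"):
    cv2.imwrite(f"pics/{n}0.png",r.camera(n)[:,:,::-1]);p=r.camera_params(n);print(n,p)
E
```

```text
pics
{'time': 0.0, 'joint_positions': [-1.368, 0.333, -0.065, 1.461, 0.022, 1.35, -0.088], 'joint_vel': [-0.002, -0.001, 0.0, 0.001, -0.0, 0.001, 0.002], 'joint_torque': [0.0, -62.326, 0.025, -38.989, -0.061, 0.04, 0.0], 'ee_pos': [0.14, 0.609, 0.195], 'eef_rot': [0.113, 0.994, -0.001, -0.0], 'ft_force': [-0.125, -0.222, 0.224], 'torque': [-0.054, 0.015, 0.013], 'grip_force': 0.0, 'width': 0.087}
scene {'fx': 390.79334162945673, 'fy': 390.79334162945673, 'cx': 325.1417050649688, 'cy': 201.91822133610103, 'view': array([[-0.87310222,  0.48721843, -0.01762706,  0.50407567],
       [-0.29196709, -0.49357007,  0.81923367,  0.11040995],
       [ 0.39044555,  0.72042126,  0.57318887, -1.48457948],
       [ 0.        ,  0.        ,  0.        ,  1.        ]])}
side {'fx': 502.653115045141, 'fy': 502.653115045141, 'cx': 313.8469261879735, 'cy': 194.6874976942371, 'view': array([[ 0.98435253, -0.17497071,  0.02086508, -0.55731976],
       [ 0.08693216,  0.58520413,  0.80621271, -0.10523566],
       [-0.15327394, -0.79178367,  0.59125774, -1.65976734],
       [ 0.        ,  0.        ,  0.        ,  1.        ]])}
```

View pics/scene0.png

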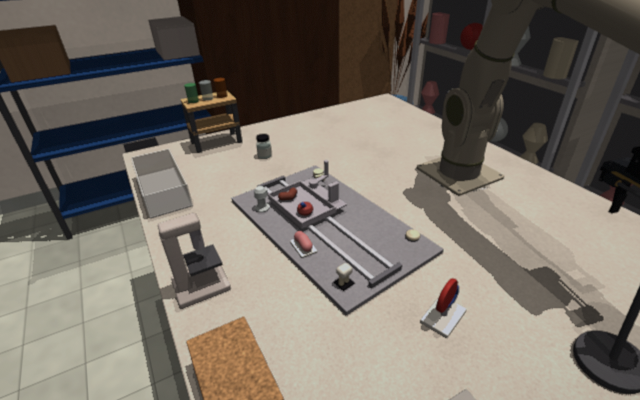

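View pics/side0.png

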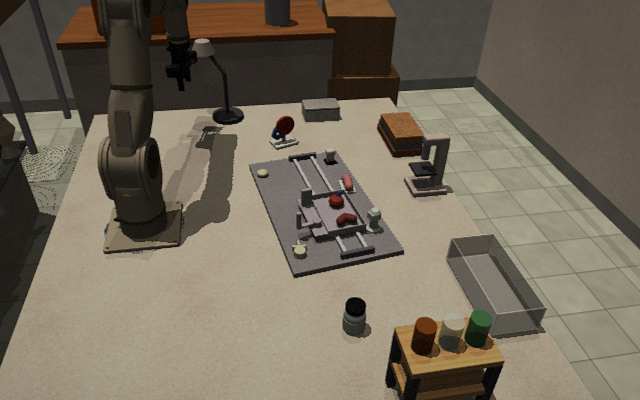

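The scene view shows the board with corners near (233,201), (315,168), (440,249) and (348,303). The tray is at the right-hand end, with the grip near (334,190) and the lever post near (326,167). In the side view the board corners are near (249,160), (340,151), (399,253) and (298,270), with the grip near (306,197) and the lever post near (299,215).

```bash
cat > h.py <<'E'
import numpy as np
from scipy.spatial.transform import Rotation as R
from bench import r
def ray(n,uv,P=None):
    P=P or r.camera_params(n);V=P["view"];Rm=V[:3,:3]
    d=Rm.T@np.array([(uv[0]-P["cx"])/P["fx"],-(uv[1]-P["cy"])/P["fy"],-1]);return -Rm.T@V[:3,3],d/np.linalg.norm(d)
def plane(n,uv,z,P=None):
    o,d=ray(n,uv,P);return o+d*(z-o[2])/d[2]
def tri(*v):
    A=0;b=0
    for n,uv in v:
        o,d=ray(n,uv);M=np.eye(3)-np.outer(d,d);A=A+M;b=b+M@o
    return np.linalg.solve(A,b)
E
python3 - <<'E'
from h import *
import cv2
for n,c in (("scene",[(233,201),(315,168),(440,249),(348,303)]),("side",[(249,160),(340,151),(399,253),(298,270)])):
    print(n,[plane(n,u,.018)[:2].round(3).tolist() for u in c])
a=cv2.imread("pics/scene0.png")[140:240,255:380];b=cv2.imread("pics/side0.png")[175:275,265:390]
cv2.imwrite("pics/crop.png",np.vstack([cv2.resize(i,(750,600),interpolation=cv2.INTER_CUBIC)[:,:] for i in (a,b)])[:, :])
m=np.hstack([cv2.resize(a,None,fx=3.2,fy=5.0,interpolation=2),cv2.resize(b,None,fx=3.2,fy=5.0,interpolation=2)])
m=np.vstack([cv2.resize(a,None,fx=5,fy=3,interpolation=2),cv2.resize(b,None,fx=5,fy=3,interpolation=2)])
cv2.imwrite("pics/crop.png",m);print(m.shape)
E
```

```text
scene [[0.807, -0.23], [0.463, -0.284], [0.373, 0.304], [0.702, 0.339]]
side [[0.367, 0.333], [0.735, 0.348], [0.786, -0.27], [0.466, -0.295]]
(600, 625, 3)
```

View pics/crop.png

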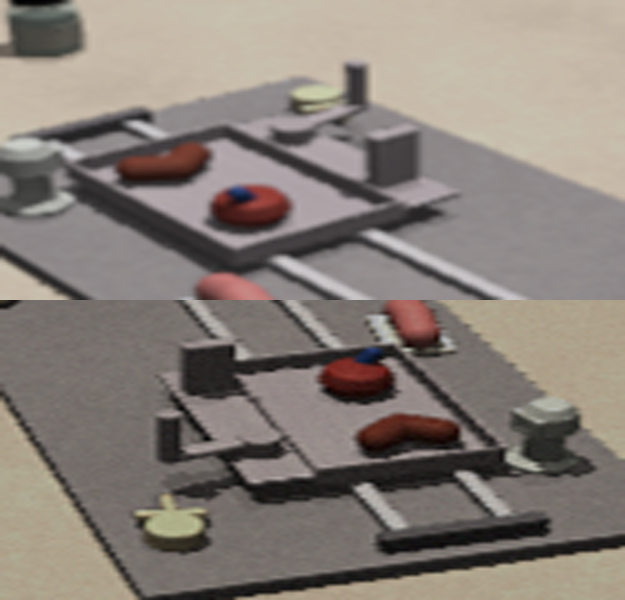

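The crops show the grip block top at scene (333.6,183.7) and side (306.6,190.7). The post top is at scene (326.4,162) and side (298.6,213.3), and the hub is at scene (313.6,183.3) and side (317.8,221.7). The vertebra sits just beyond the lever, to its right.

```bash
python3 - <<'E'
from h import *
g=tri(("scene",(333.6,183.7)),("side",(306.6,190.7)));p=tri(("scene",(326.4,162)),("side",(298.6,213.3)));h=tri(("scene",(313.6,183.3)),("side",(317.8,221.7)))
print(g,p,h)
L=np.array([[.807,-.23],[.786,-.27]]).mean(0);B=np.array([[.463,-.284],[.466,-.295]]).mean(0);C=np.array([[.373,.304],[.367,.333]]).mean(0);D=np.array([[.702,.339],[.735,.348]]).mean(0)
v=(C-B)+(D-L);print("board",(L+B+C+D)/4,np.arctan2(-v[0],v[1]),np.linalg.norm(C-B),np.linalg.norm(D-C))
d=g-h;print("yaw from hub-grip",np.arctan2(-d[0],d[1]),np.hypot(*d[:2]),"post-hub",np.hypot(*(p-h)[:2]))
print("vert",plane("scene",(317.5,172.5),.03))
E
```

```text
[ 0.53280544 -0.02566189  0.10893694] [ 0.48830221 -0.14904338  0.11545632] [ 0.5516317 -0.1304123  0.0596388]
board [0.587375 0.030625] 0.14259611076432258 0.6153001300178638 0.34939554948510715
yaw from hub-grip 0.1778264211951805 0.10642874459483163 post-hub 0.06601318521493166
vert [ 0.48014408 -0.23114073  0.03      ]
```

Call:
carry_out --steps '[[[-1,-1,-3,0,0,0],[-3,-3,-6.4,0,0,-0.05],[-6,-6,-6.4,0,0,-0.1],[-9,-9,-6.4,0,0,-0.15],[-12,-12,-6.4,0,0,-0.2],[-15,-15,-6.4,0,0,-0.25],[-18,-18,-6.4,0,0,-0.3],[-21,-21,-6.4,0,0,-0.35],[-24,-24,-6.4,0,0,-0.375],[-27,-27,-6.4,0,0,-0.375],[-30,-30,-6.4,0,0,-0.375],[-33,-33,-6.4,0,0,-0.375],[-36,-36,-6.4,0,0,-0.375],[-39,-39,-6.4,0,0,-0.375],[-42,-42,-6.4,0,0,-0.375],[-45,-45,-6.4,0,0,-0.375],[-48,-48,-6.4,0,0,-0.375],[-50,-51,-6.4,0,0,-0.375],[-52,-53,-6.4,0,0,-0.375],[-52.4,-53.5,-6.4,0,0,-0.375]]]' --hand -1

```text
time: 1.77
ee_pos: [0.532, -0.0361, 0.2595]
eef_rot: [-0.071, 0.997, -0.001, 0.0]
ft_force: [-0.1, -0.7, -0.0]
width: 0.0869
grip_force: 0.0
```

```bash
python3 - <<'E'
from h import *
import cv2,pickle
s=r.read_state();P=r.camera_params("wrist");print(s["time"],s["ee_pos"],R.from_quat(s["eef_rot"]).as_matrix().round(3).tolist(),s["ft_force"])
V=P["view"];print(-V[:3,:3].T@V[:3,3],V[2,:3],P["fx"])
cv2.imwrite("pics/w1.png",r.camera("wrist")[:,:,::-1]);pickle.dump(P,open("w1.pkl","wb"))
E
```

```text
1.7667 [ 0.53201574 -0.03606318  0.25950277] [[-0.99, -0.142, 0.001], [-0.142, 0.99, -0.002], [-0.0, -0.003, -1.0]] [-0.11260468 -0.73651083 -0.00356335]
[ 0.46529774 -0.04561428  0.4483138 ] [-0.24396699 -0.03263017  0.96923443] 336.0939182685077
```

View pics/w1.png

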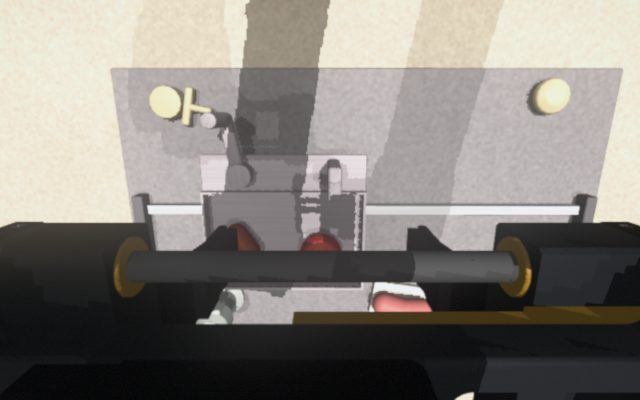

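The wrist view shows the board edges square to the image (front edge at row 69), so the board yaw is about 0.142. The grip is at columns 328–341, rows 160–195, the hub at (238,174) and the post top at (208,120). The kneecap is at (551,96) and the vertebra at (175,102).

```bash
python3 - <<'E'
from h import *
import cv2,pickle
P=pickle.load(open("w1.pkl","rb"));im=cv2.imread("pics/w1.png",0)
print(im[150:204:2,334].tolist());print(im[165,320:350].tolist())
def yaw(a,b): d=b-a;return np.arctan2(-d[0],d[1])
print("front edge yaw",yaw(plane(0,(112,69),.018,P),plane(0,(622,69),.018,P)))
print("rail yaw",yaw(plane(0,(150,210),.03,P),plane(0,(580,210),.03,P)))
for z in(.105,.11):print("grip top",z,plane(0,(334.5,161),z,P),plane(0,(334.5,172),z,P))
print("post",plane(0,(208,119),.1155,P),"hub",plane(0,(238,173),.06,P),"knee",plane(0,(551,96),.03,P))
a=yaw(plane(0,(112,69),.018,P),plane(0,(622,69),.018,P))
E
```

```text
[168, 162, 164, 221, 188, 104, 102, 102, 107, 177, 204, 204, 205, 205, 207, 208, 197, 182, 193, 192, 195, 196, 160, 102, 102, 97, 100]
[204, 204, 200, 180, 141, 117, 112, 98, 88, 92, 98, 101, 100, 101, 102, 102, 103, 102, 101, 110, 153, 184, 194, 196, 196, 198, 215, 222, 224, 224]
front edge yaw 0.14206812476829367
rail yaw 0.14304814911631475
grip top 0.105 [ 0.51208591 -0.02662959  0.105     ] [ 0.52338159 -0.02490388  0.105     ]
grip top 0.11 [ 0.51140449 -0.02690608  0.11      ] [ 0.52253566 -0.0252055   0.11      ]
post [ 0.48775761 -0.15424964  0.1155    ] hub [ 0.54825042 -0.1338971   0.06      ] knee [0.40876075 0.22102217 0.03      ]
```

Call:
carry_out --steps '[[[-0.2,0.4,2,0,0,0],[-0.4,0.9,5,0,0,0],[-0.4,0.9,8,0,0,0],[-0.4,0.9,11,0,0,0],[-0.4,0.9,14,0,0,0],[-0.4,0.9,16.5,0,0,0],[-0.4,0.9,18,0,0,0],[-0.4,0.9,18.7,0,0,0],[-0.4,0.9,18.7,0,0,0],[-0.4,0.9,18.7,0,0,0]]]'

```text
time: 2.65
ee_pos: [0.5336, -0.0194, 0.0732]
eef_rot: [-0.075, 0.997, 0.0, 0.0]
ft_force: [0.4, 0.3, 0.5]
width: 0.0869
grip_force: 0.0
```

Call:
carry_out --steps '[[[0,0,0,0,0,0],[0,0,0,0,0,0],[0,0,0,0,0,0],[0,0,0,0,0,0],[0,0,0,0,0,0],[0,0,0,0,0,0],[0,0,0,0,0,0],[0,0,0,0,0,0]]]' --hand 1 --squeeze 25

```text
time: 3.32
ee_pos: [0.5334, -0.0201, 0.0726]
eef_rot: [-0.074, 0.997, 0.0, -0.0]
ft_force: [-0.3, 0.1, 0.3]
width: 0.0415
grip_force: 0.0
```

Call:
carry_out --steps '[[[0,0,0,0,0,0],[0,0,0,0,0,0],[0,0,0,0,0,0],[0,0,0,0,0,0],[0,0,0,0,0,0],[0,0,0,0,0,0],[0,0,0,0,0,0]]]'

```text
time: 3.9
ee_pos: [0.5336, -0.0207, 0.0726]
eef_rot: [-0.074, 0.997, -0.0, 0.0]
ft_force: [2.6, -4.7, -2.0]
width: 0.0135
grip_force: 25.0
```

Call:
carry_out --steps '[[[0,0.2,0,0,0,0],[0,0.5,0,0,0,0],[0,1.0,0,0,0,0],[0,1.5,0,0,0,0],[0,2.0,0,0,0,0],[0,2.5,0,0,0,0],[0,3.0,0,0,0,0],[0,3.4,0,0,0,0],[0,3.7,0,0,0,0],[-0.02,4.0,0,0,0,0],[-0.02,4.2,0,0,0,0],[-0.02,4.4,0,0,0,0]]]'

```text
time: 4.9
ee_pos: [0.5272, 0.0238, 0.0726]
eef_rot: [-0.075, 0.997, 0.0, 0.0]
ft_force: [3.8, -2.6, -4.6]
width: 0.0135
grip_force: 25.0
```

```bash
python3 - <<'E'
from h import *
import cv2,pickle
P=r.camera_params("wrist");cv2.imwrite("pics/w2.png",r.camera("wrist")[:,:,::-1]);pickle.dump(P,open("w2.pkl","wb"))
s=r.read_state();print(s["ee_pos"],s["ft_force"])
E
```

```text
[0.52713048 0.02424488 0.07261078] [ 3.69965397 -2.93635779 -2.68749984]
```

View pics/w2.png

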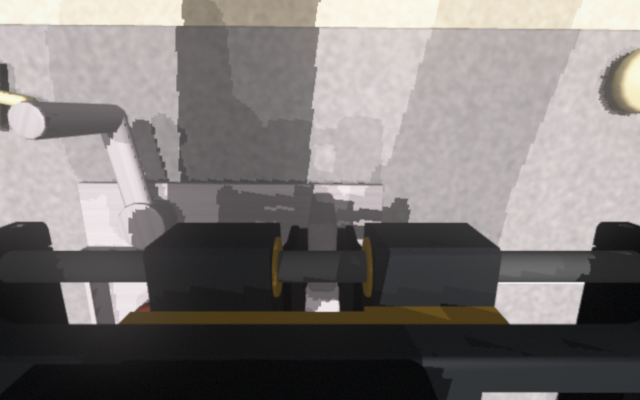

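The grip is held at (320,215) between the pads. The tray has followed by about 44 mm, and the lever is still open with its post at (28,120).

Call:
carry_out --steps '[[[0,0.2,0,0,0,0],[0,0.4,0,0,0,0],[0,0.6,0,0,0,0],[0,0.8,0,0,0,0]]]'

```text
time: 5.28
ee_pos: [0.5261, 0.0314, 0.0726]
eef_rot: [-0.074, 0.997, -0.0, 0.0]
ft_force: [4.6, -3.7, -3.8]
width: 0.0139
grip_force: 25.0
```

Call:
carry_out --steps '[[[0,0.2,0,0,0,0],[0,0.4,0,0,0,0],[0,0.6,0,0,0,0]]]'

```text
time: 5.53
ee_pos: [0.5253, 0.0374, 0.0726]
eef_rot: [-0.074, 0.997, -0.0, 0.0]
ft_force: [4.3, -3.9, -4.5]
width: 0.0135
grip_force: 25.0
```

Call:
carry_out --steps '[[[0,0.2,0,0,0,0],[0,0.4,0,0,0,0],[-0.01,0.6,0,0,0,0]]]'

```text
time: 5.78
ee_pos: [0.5244, 0.0433, 0.0726]
eef_rot: [-0.074, 0.997, -0.0, 0.0]
ft_force: [5.0, -3.8, -4.1]
width: 0.0138
grip_force: 25.0
```

Call:
carry_out --steps '[[[0,0.2,0,0,0,0],[0,0.4,0,0,0,0],[-0.01,0.6,0,0,0,0]]]'

```text
time: 6.03
ee_pos: [0.5236, 0.0492, 0.0726]
eef_rot: [-0.074, 0.997, -0.0, 0.0]
ft_force: [4.3, -3.8, -3.7]
width: 0.0141
grip_force: 25.0
```

Call:
carry_out --steps '[[[0,0.2,0,0,0,0],[0,0.4,0,0,0,0],[-0.01,0.6,0,0,0,0]]]'

```text
time: 6.28
ee_pos: [0.5228, 0.0552, 0.0726]
eef_rot: [-0.074, 0.997, -0.0, 0.0]
ft_force: [2.9, -4.2, -4.1]
width: 0.0135
grip_force: 25.0
```

Call:
carry_out --steps '[[[0,0.2,0,0,0,0],[0,0.4,0,0,0,0],[-0.01,0.6,0,0,0,0]]]'

```text
time: 6.53
ee_pos: [0.5219, 0.0611, 0.0726]
eef_rot: [-0.074, 0.997, -0.0, 0.0]
ft_force: [3.4, -3.9, -3.0]
width: 0.0138
grip_force: 25.0
```

Call:
carry_out --steps '[[[0,0.2,0,0,0,0],[0,0.4,0,0,0,0],[0,0.6,0,0,0,0]]]'

```text
time: 6.78
ee_pos: [0.5211, 0.067, 0.0726]
eef_rot: [-0.074, 0.997, -0.0, 0.0]
ft_force: [4.6, -4.1, -4.3]
width: 0.014
grip_force: 25.0
```

Call:
carry_out --steps '[[[0,0.2,0,0,0,0],[0,0.4,0,0,0,0],[-0.01,0.6,0,0,0,0]]]'

```text
time: 7.03
ee_pos: [0.5202, 0.0729, 0.0726]
eef_rot: [-0.074, 0.997, -0.0, 0.0]
ft_force: [3.4, -4.6, -3.2]
width: 0.0135
grip_force: 25.0
```

Call:
carry_out --steps '[[[0,0.2,0,0,0,0],[0,0.4,0,0,0,0],[-0.01,0.6,0,0,0,0]]]'

```text
time: 7.28
ee_pos: [0.5194, 0.0789, 0.0726]
eef_rot: [-0.074, 0.997, -0.0, 0.0]
ft_force: [2.9, -3.2, -3.2]
width: 0.0139
grip_force: 25.0
```

Call:
carry_out --steps '[[[0,0.2,0,0,0,0],[0,0.4,0,0,0,0],[-0.01,0.6,0,0,0,0]]]'

```text
time: 7.53
ee_pos: [0.5185, 0.0848, 0.0726]
eef_rot: [-0.074, 0.997, -0.0, -0.0]
ft_force: [2.8, -3.5, -2.6]
width: 0.0142
grip_force: 25.0
```

Call:
carry_out --steps '[[[0,0.2,0,0,0,0],[0,0.4,0,0,0,0],[0,0.6,0,0,0,0]]]'

```text
time: 7.78
ee_pos: [0.5177, 0.0909, 0.0726]
eef_rot: [-0.074, 0.997, -0.0, 0.0]
ft_force: [3.2, -3.7, -3.3]
width: 0.0139
grip_force: 25.0
```

Call:
carry_out --steps '[[[0,0.2,0,0,0,0],[0,0.4,0,0,0,0],[-0.01,0.6,0,0,0,0]]]'

```text
time: 8.03
ee_pos: [0.5168, 0.0968, 0.0726]
eef_rot: [-0.074, 0.997, -0.0, -0.0]
ft_force: [3.2, -3.5, -2.5]
width: 0.0139
grip_force: 25.0
```

Call:
carry_out --steps '[[[0,0.2,0,0,0,0],[0,0.4,0,0,0,0],[-0.01,0.6,0,0,0,0]]]'

```text
time: 8.28
ee_pos: [0.516, 0.1028, 0.0726]
eef_rot: [-0.074, 0.997, 0.0, -0.0]
ft_force: [3.0, -4.4, -2.7]
width: 0.0138
grip_force: 25.0
```

Call:
carry_out --steps '[[[0,0.2,0,0,0,0],[0,0.4,0,0,0,0],[0,0.6,0,0,0,0]]]'

```text
time: 8.53
ee_pos: [0.5151, 0.1088, 0.0726]
eef_rot: [-0.075, 0.997, -0.0, -0.0]
ft_force: [2.7, -3.6, -2.2]
width: 0.0139
grip_force: 25.0
```

Call:
carry_out --steps '[[[0,0.2,0,0,0,0],[0,0.4,0,0,0,0],[0,0.6,0,0,0,0],[-0.01,0.7,0,0,0,0]]]'

```text
time: 8.87
ee_pos: [0.5141, 0.116, 0.0726]
eef_rot: [-0.075, 0.997, 0.0, -0.0]
ft_force: [1.8, -4.5, -1.7]
width: 0.0137
grip_force: 25.0
```

Call:
carry_out --steps '[[[0,0.2,0,0,0,0],[0,0.4,0,0,0,0],[0,0.6,0,0,0,0],[-0.01,0.7,0,0,0,0]]]'

```text
time: 9.2
ee_pos: [0.5131, 0.1229, 0.0726]
eef_rot: [-0.075, 0.997, 0.0, -0.0]
ft_force: [1.2, -4.1, -1.9]
width: 0.0139
grip_force: 25.0
```

Call:
carry_out --steps '[[[0,0.2,0,0,0,0],[0,0.4,0,0,0,0],[0,0.6,0,0,0,0],[-0.01,0.7,0,0,0,0]]]'

```text
time: 9.53
ee_pos: [0.5121, 0.1299, 0.0726]
eef_rot: [-0.075, 0.997, 0.0, -0.0]
ft_force: [0.3, -4.5, -0.2]
width: 0.0138
grip_force: 25.0
```

Call:
carry_out --steps '[[[0,0.2,0,0,0,0],[0,0.4,0,0,0,0],[0,0.6,0,0,0,0]]]'

```text
time: 9.78
ee_pos: [0.5113, 0.1356, 0.0726]
eef_rot: [-0.075, 0.997, 0.0, -0.0]
ft_force: [-0.0, -4.2, -0.6]
width: 0.0137
grip_force: 25.0
```

Call:
carry_out --steps '[[[0,0.2,0,0,0,0],[0,0.4,0,0,0,0],[0,0.6,0,0,0,0]]]'

```text
time: 10.03
ee_pos: [0.5105, 0.1415, 0.0726]
eef_rot: [-0.075, 0.997, 0.0, -0.0]
ft_force: [1.0, -3.5, -0.3]
width: 0.0138
grip_force: 25.0
```

Call:
carry_out --steps '[[[0,0.2,0,0,0,0],[0,0.4,0,0,0,0],[0,0.6,0,0,0,0]]]'

```text
time: 10.28
ee_pos: [0.5097, 0.1474, 0.0726]
eef_rot: [-0.075, 0.997, 0.0, -0.0]
ft_force: [0.3, -4.2, -1.7]
width: 0.0139
grip_force: 25.0
```

Call:
carry_out --steps '[[[0,0.2,0,0,0,0],[0,0.4,0,0,0,0],[0,0.6,0,0,0,0]]]'

```text
time: 10.53
ee_pos: [0.509, 0.152, 0.0726]
eef_rot: [-0.074, 0.997, -0.001, -0.0]
ft_force: [1.9, -10.2, -0.3]
width: 0.0137
grip_force: 25.0
```

It tightened by about 6 N over the drag, and the binding starts near y=0.148. I'll back off 15 mm from there and let it stand.

Call:
carry_out --steps '[[[0,0,0,0,0,0],[0,-0.2,0,0,0,0],[0,-0.5,0,0,0,0],[0,-0.9,0,0,0,0],[0,-1.3,0,0,0,0],[0,-1.7,0,0,0,0],[0,-1.9,0,0,0,0],[0,-2.05,0,0,0,0],[0,-2.05,0,0,0,0],[0,-2.05,0,0,0,0],[0,-2.05,0,0,0,0],[0,-2.05,0,0,0,0],[0,-2.05,0,0,0,0]]]'

```text
time: 11.62
ee_pos: [0.5118, 0.1326, 0.0726]
eef_rot: [-0.074, 0.997, -0.0, -0.0]
ft_force: [-2.8, -0.3, 0.3]
width: 0.0136
grip_force: 25.0
```

Call:
carry_out --steps '[[[0,0,0,0,0,0],[0,0,0,0,0,0],[0,0,0,0,0,0],[0,0,0,0,0,0],[0,0,0,0,0,0],[0,0,0,0,0,0],[0,0,0,0,0,0],[0,0,0,0,0,0]]]' --hand -1

```text
time: 12.28
ee_pos: [0.5119, 0.1329, 0.0727]
eef_rot: [-0.075, 0.997, 0.0, 0.0]
ft_force: [-0.3, 0.0, -0.2]
width: 0.0591
grip_force: 0.0
```

Call:
carry_out --steps '[[[0,0,-2,0,0,0],[0,0,-5,0,0,0],[0,0,-8,0,0,0],[1,-2,-10.5,0,0,0],[2.5,-5,-10.5,0,0,0],[4,-8,-10.5,0,0,0],[5.5,-10.5,-10.5,0,0,0],[6.3,-12,-10.5,0,0,0],[6.5,-12.3,-10.5,0,0,0],[6.5,-12.3,-10.5,0,0,0]]]'

```text
time: 13.12
ee_pos: [0.4659, 0.0013, 0.1778]
eef_rot: [-0.074, 0.997, 0.0, 0.0]
ft_force: [-0.2, 0.4, -0.4]
width: 0.0874
grip_force: 0.0
```

```bash
python3 - <<'E'
from h import *
import cv2,pickle
s=r.read_state();P=r.camera_params("wrist");im=r.camera("wrist")
print(s["time"],s["ee_pos"],s["eef_rot"],s["joint_positions"])
cv2.imwrite("pics/w3.png",im[:,:,::-1]);pickle.dump(P,open("w3.pkl","wb"))
V=P["view"]
for q in((.466,.002,.1155),(.5283,.0226,.06)):
    c=V[:3,:3]@q+V[:3,3];print(P["cx"]-P["fx"]*c[0]/c[2],P["cy"]+P["fy"]*c[1]/c[2])
E
```

```text
13.1167 [0.46587475 0.00129917 0.17782407] [-7.38297665e-02  9.97270702e-01  4.80464221e-04  2.84347202e-04] [-0.74147634 -0.04598251  0.63338487  1.91712322  0.02758201  1.26105037
  1.60160112]
323.21543588992733 201.845787937492
334.2685528196759 250.74206778946052
```

View pics/w3.png

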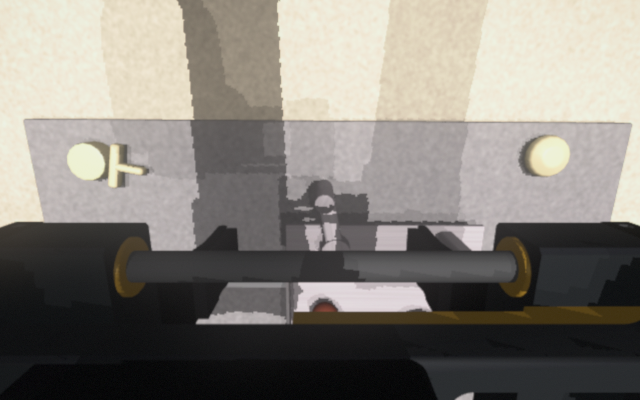

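The post top is at (324,201), against a prediction of (323,202), and the hub is near (335,247), so the post sits centred between the open fingers. I'll descend and pinch it.

Call:
carry_out --steps '[[[0,0,2,0,0,0],[0,0,4.5,0,0,0],[0,0,7,0,0,0],[0,0,9,0,0,0],[0,0,9.8,0,0,0],[0,0,9.8,0,0,0],[0,0,9.8,0,0,0]]]'

```text
time: 13.75
ee_pos: [0.4663, 0.0023, 0.08]
eef_rot: [-0.075, 0.997, -0.0, -0.0]
ft_force: [0.4, -1.5, 0.0]
width: 0.087
grip_force: 0.0
```

Call:
carry_out --steps '[[[0,0,0,0,0,0],[0,0,0,0,0,0],[0,0,0,0,0,0],[0,0,0,0,0,0],[0,0,0,0,0,0],[0,0,0,0,0,0],[0,0,0,0,0,0],[0,0,0,0,0,0],[0,0,0,0,0,0],[0,0,0,0,0,0],[0,0,0,0,0,0],[0,0,0,0,0,0],[0,0,0,0,0,0],[0,0,0,0,0,0],[0,0,0,0,0,0]]]' --hand 1 --squeeze 20

```text
time: 15.0
ee_pos: [0.4659, 0.0017, 0.0796]
eef_rot: [-0.075, 0.997, 0.0, 0.0]
ft_force: [0.3, -0.3, 0.1]
width: 0.0157
grip_force: 20.0
```

Call:
carry_out --steps '[[[-0.11,-0.51,0,0,0,-0.05],[-0.3,-1.13,0,0,0,-0.1],[-0.55,-1.73,0,0,0,-0.16],[-0.87,-2.3,0,0,0,-0.22],[-1.23,-2.84,0,0,0,-0.28],[-1.65,-3.33,0,0,0,-0.34],[-2.12,-3.79,0,0,0,-0.4],[-2.63,-4.19,0,0,0,-0.46],[-3.17,-4.54,0,0,0,-0.52],[-3.75,-4.83,0,0,0,-0.58],[-4.36,-5.07,0,0,0,-0.64],[-4.98,-5.24,0,0,0,-0.7],[-5.3,-5.3,0,0,0,-0.73],[-5.62,-5.35,0,0,0,-0.75],[-5.85,-5.37,0,0,0,-0.78],[-6.08,-5.39,0,0,0,-0.8],[-6.25,-5.4,0,0,0,-0.8],[-6.4,-5.4,0,0,0,-0.8],[-6.4,-5.4,0,0,0,-0.8]]]'

```text
time: 16.58
ee_pos: [0.5372, -0.0429, 0.0797]
eef_rot: [-0.456, 0.89, -0.0, -0.0]
ft_force: [-2.6, -1.7, 5.5]
width: 0.0147
grip_force: 20.0
```

```bash
python3 - <<'E'
from h import *
import cv2,pickle
s=r.read_state();P=r.camera_params("wrist");im=r.camera("wrist")
d=s["ee_pos"][:2]-np.array([.5283,.0226]);a=.1425
print("lever",np.arctan2(d@[np.sin(a),-np.cos(a)],d@[-np.cos(a),-np.sin(a)]),np.hypot(*d),s["joint_positions"][6])
m=R.from_quat(s["eef_rot"]).as_matrix();print(m.round(3).tolist(),"tool-axes shift cm for board +x 1cm:",(m.T@[np.cos(a),np.sin(a),0]).round(3))
b=cv2.imread("pics/x.png");n=r.camera("side")[130:280,240:440,::-1];q=r.camera("scene")[150:300,230:430,::-1]
cv2.imwrite("pics/c4.png",np.hstack([cv2.resize(i,None,fx=2,fy=2.6,interpolation=2) for i in(n,q)]))
E
```

```text
lever 1.563153168745066 0.06607704337680435 2.596793309084834
[[-0.583, -0.812, -0.0], [-0.812, 0.583, -0.0], [0.0, 0.0, -1.0]] tool-axes shift cm for board +x 1cm: [-0.693 -0.721 -0.   ][ WARN:0@0.552] global loadsave.cpp:275 findDecoder imread_('pics/x.png'): can't open/read file: check file path/integrity
```

View pics/c4.png

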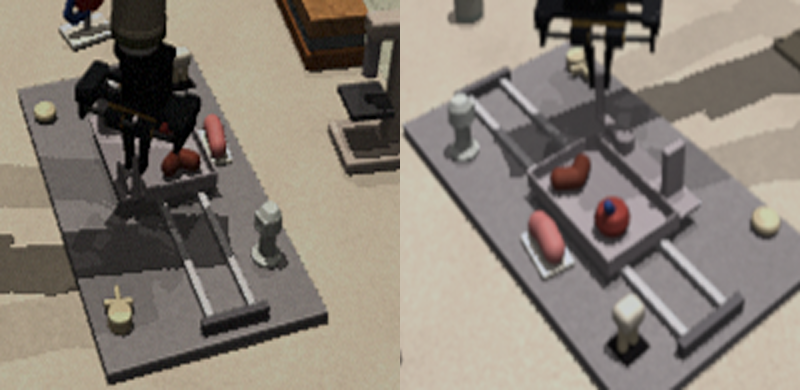

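The hand holds the post along the tray's front edge. In the right-hand crop the post is at (600,110), next to the hub at (622,138), and the bystanders are in place. I'll press slightly further to confirm the stop, turning the wrist away from its limit.

Call:
carry_out --steps '[[[-0.05,-0.05,0,0,0,0.05],[-0.1,-0.1,0,0,0,0.1],[-0.17,-0.18,0,0,0,0.15],[-0.24,-0.25,0,0,0,0.15],[-0.3,-0.3,0,0,0,0.15],[-0.3,-0.3,0,0,0,0.15]]]'

```text
time: 17.23
ee_pos: [0.5395, -0.0419, 0.0794]
eef_rot: [-0.389, 0.921, 0.001, -0.002]
ft_force: [-12.9, -2.4, 10.7]
width: 0.0151
grip_force: 20.0
```

The stop is clear at about 13 N. I'll release and lift straight up.

Call:
carry_out --steps '[[[0.1,0.1,0,0,0,0],[0.2,0.2,0,0,0,0],[0.2,0.2,0,0,0,0],[0.2,0.2,0,0,0,0],[0.2,0.2,0,0,0,0],[0.2,0.2,0,0,0,0]]]' --hand 0

```text
time: 17.73
ee_pos: [0.5387, -0.0414, 0.0796]
eef_rot: [-0.389, 0.921, -0.0, 0.0]
ft_force: [-0.3, -0.6, -0.1]
width: 0.0415
grip_force: 0.0
```

Call:
carry_out --steps '[[[0.2,0.2,-1,0,0,0],[0,0,-3,0,0,0],[0,0,-6,0,0,0],[0,0,-9,0,0,0],[0,0,-12,0,0,0],[0,0,-14,0,0,0],[0,0,-15,0,0,0],[0,0,-15,0,0,0],[0,0,-15,0,0,0]]]'

```text
time: 18.48
ee_pos: [0.5383, -0.0416, 0.2292]
eef_rot: [-0.389, 0.921, 0.0, -0.0]
ft_force: [0.3, -0.4, -0.9]
width: 0.0434
grip_force: 0.0
```

```bash
python3 - <<'E'
from h import *
import cv2,pickle
P=r.camera_params("wrist");im=r.camera("wrist");pickle.dump(P,open("w5.pkl","wb"))
n=r.camera("side")[130:280,240:440,::-1];q=r.camera("scene")[150:300,230:430,::-1]
top=np.hstack([cv2.resize(i,(400,300),interpolation=2) for i in(n,q)])
cv2.imwrite("pics/c5.png",np.vstack([top,cv2.resize(im[100:340,:,::-1],(800,300))]))
E
```

```text
(no output)
```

View pics/c5.png

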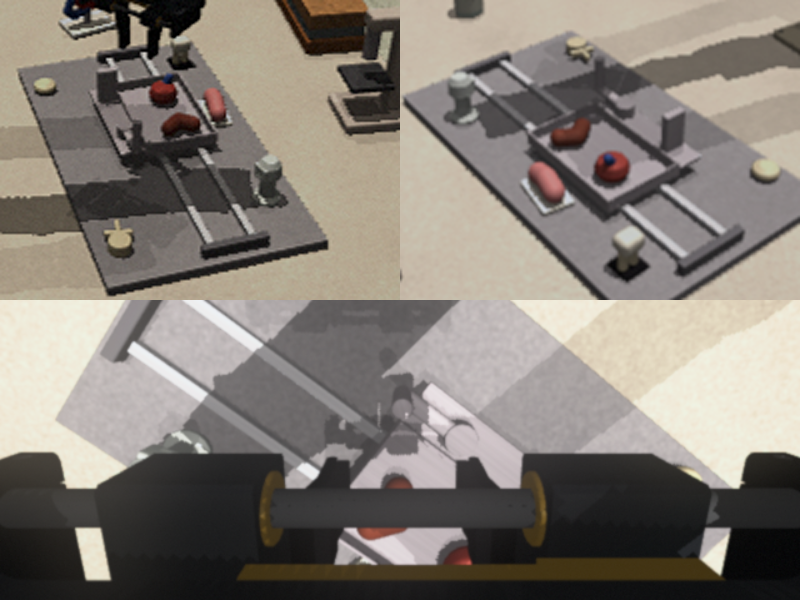

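The lever lies along the tray's front edge pointing right: the post is at about (400,408) and the hub at (460,437) in the wrist strip. The tray hasn't shifted, the bystanders are undisturbed, and the hand is clear.

```bash
python3 -c "
from bench import r
print(r.close_job())"
```

```text
the job is handed in; nothing more can be done
None
```

The job is handed in, with no verdict returned: I slid the tray left until it tightened by about 6 N over the drag, backed it off about 15 mm from where the binding starts, swung the lever to its stop, and let go; in the last pictures the other models looked undisturbed.

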